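Find the rattling case and present it

ROBOT

A 6-joint arm with a two-finger parallel gripper is mounted at the origin on a cart in front of the work surface, level with it; the furniture and walls round the work are solid. World frame = base frame: x ahead of the robot, y to its left, z up, the work surface at z = 0. Lengths are in mm, angles in rad, forces in N, time in s.
With the tool pointing down it reaches from about 375 to 975 mm from the base axis. Payload 3.8 kg.
Tool frame: the origin (TCP) lies between the finger pads; the fingertips stand 25 mm ahead of it and the grasp point (between the pads) lies 6 mm ahead of it; z points along the fingers, y is the line along which they close (so a half turn about z gives the same grasp; the last joint's range is limited). The gripper opens to 88 mm and grips with 3 to 60 N. Pads are 18 mm wide; open, the fingers measure 123 mm over their backs; the gripper's body (75 mm by 187 mm) begins 45 mm behind the grasp point.
Start: joints at [1.189, 0.264, 1.604, -0, 1.274, -0.037], TCP at [228.153, 635.267, 263.706] pointing down, gripper open.
Joint ranges: [-2.63, 2.63], [-0.94, 2.18], [0.31, 2.57], [-1.31, 4.45], [0, 2.66], [-2.55, 2.55]. Speed limits (rad/s): [2.57, 2.57, 3.14, 3.14, 3.14, 3.14].

INTERFACE

Orientations are given as a unit quaternion [w, x, y, z].
In Python, from rig import monitor, imaging, env gives the robot as it stands.
- The arm moves only by the shell command python3 -m crank 'ROWS' [OPENING] [FORCE]. ROWS is JSON, a list of rows, each a list of 2 entries, a list of its own where there are three numbers: the shift along the tool's x, y, z scaled (see below), then the turn, a rotation vector about the tool's x, y, z scaled (see below). In form: [[[tx, ty, tz], [rx, ry, rz]], ...]. A call has exactly 10 rows; each row is the pose to reach, as a shift and turn from the pose commanded when the call began, along the tool's axes at that moment, turning the shorter way round; what a row does not reach only later rows make up. The controller multiplies each number of a shift by 0.12 m and each number of a turn by pi rad. A row lasts 1/10 s, in which the tool goes at most 50 mm and 8.59 degrees, less where a joint would pass 70% of its speed; a pose out of reach is approached as far as the arm can. A call with a number of a shift or a turn outside -1 to 1 is refused whole. A call with a gripper value outside its range is refused whole. OPENING is the gripper's target within -1 to 1 (shut at 1, half-way at 0, fully open at -1), set as the call begins (- or left out, the last holds). The fingers move at their own pace and stop on an object; FORCE is the grip in N (left out, the last holds). Time passes only in rows, so rows that repeat a pose let the fingers close, or fill a call up. It gives the time, the measured TCP pose, the force, the opening and the grip force at its end, in the units of the state.
- monitor.get_state(): the state, without advancing time (a new reading comes with each control period).
- imaging.capture(name): name is "side" or "top" or "wrist"; returns a dict with "pixels" (420x560x3 uint8, red, green, blue), "vertical_fov" (degrees; the focal length in pixels is half the picture's height over the tangent of half this angle, whatever the lens; pixels are square), "cx", "cy" (the principal point, pixels), "dist" ([k1, k2, p1, p2, k3] as OpenCV has them; the pictures are not rectified), "position" and "orientation" of the camera in the world; the wrist camera has in their place "mount" (4x4, takes a point from camera to tool coordinates, whose origin is the TCP and whose axes are the flange's). Camera axes: x right, y up, looking along -z (the intrinsics and any distortion apply to the point x, -y, -z); pixel columns grow to the right and rows downward; lengths in mm; the calibration is good to about 2 mm. A picture is of the moment at which its call begins: read the wrist's pose just before it. There is no depth.
- env.finish_job(): hands the job in; it is judged then, once.
The state is a dict: "time": time; "qpos": joint angles; "qd": joint speeds; "joint_efforts": joint torques, N m; "eef_pos": TCP position; "eef_rot": TCP orientation; "wrist_force": force on the tool from outside, world axes, zero at the start; "wrist_torque": the same for the moment, N m; "gripper_width": finger opening in mm; "grasp_force": force on a finger pad.
Only numpy, scipy, OpenCV 4.12 (cv2) and the standard library are available. Lean on these libraries where they do the work, as an engineer would, in place of code of your own. Each camera call takes 0.05 s, during which the arm holds its last target. There are 200 camera calls.

TASK

Slide the storage rack's lock bar by its black grip to the middle of its travel, so that its tabs stand in the gaps beside the three sealed cases and not over them. Then shake the cases to find the one with a part loose inside; stand any quiet case you tried back upright on the pad it came from, and show only the rattling one. Finish while holding the rattling case: keep it gripped, upright and still in the air over the middle of the blue tray, about 10 cm above it, and leave the bar open and the loupe, the dial gauge and the bronze-coloured sleeve where they are.

Things in the scene. Friction and masses are not known exactly. Their poses are not given: they have to be found in the camera images.
- lockbar (a joint): steel lock bar of the rack, slides along the rack's +y, 0 to 0.09 m; starts near 0, its three tabs (14 mm wide, tops 81 mm above the bench) 5 mm over the back edge of the cases, so they cannot be lifted. Middle = 0.045, grip in line with the short dark index line on the base plate; 0.030 to 0.060 frees the cases, more locks them again. About 3 N move it; it stays where left
- grip (a point): black round upright grip of the lock bar, 17 mm thick, standing from 27 to 78 mm above the bench at the right end of the rack, behind the row; the point is on its axis 55 mm above the bench, and moves with the bar
- rack: fixed storage rack: grey base plate 145 x 400 x 8 mm, three rubber pads with tops 10 mm above the bench, at y = -90, 0, 90 mm, one case on each; origin on the bench under the middle pad, x across the row away from the robot, y along the row to the left, z up. Lock bar and its 20 mm high channel lie behind the row, at x = +65 mm
- case_a_centre (a point): sealed grey plastic case, 80 mm long (its x, across the row), 38 wide (its y, along the row), 60 high (z); the three look alike, about 0.5 kg, weight tells nothing. In one (it varies which), a 0.28 kg steel core is loose and knocks 42 mm to and fro along the case's x; in the others it is fixed. Point: the case's centre, 30 mm above its underside. Grip it across the 38 mm, at mid height
- case_b_centre (a point): sealed grey plastic case, 80 mm long (its x, across the row), 38 wide (its y, along the row), 60 high (z); the three look alike, about 0.5 kg, weight tells nothing. In one (it varies which), a 0.28 kg steel core is loose and knocks 42 mm to and fro along the case's x; in the others it is fixed. Point: the case's centre, 30 mm above its underside. Grip it across the 38 mm, at mid height
- case_c_centre (a point): sealed grey plastic case, 80 mm long (its x, across the row), 38 wide (its y, along the row), 60 high (z); the three look alike, about 0.5 kg, weight tells nothing. In one (it varies which), a 0.28 kg steel core is loose and knocks 42 mm to and fro along the case's x; in the others it is fixed. Point: the case's centre, 30 mm above its underside. Grip it across the 38 mm, at mid height
- core (a joint): the loose steel core shut inside one of the cases (which one is not told): how far it lies from the middle of its case along the case's x, -0.021 to 0.021 m; it slides almost freely when that case is shaken or tipped end to end, and else stays. After a short sharp jerk of 2 to 3 cm along the case's x, and a stop, it often runs on and strikes an end: a knock of 3 to 15 N on the tool, where a quiet case gives under 2 N
- tray_centre (a point): the fixed blue parts tray, 104 x 150 mm, rim 26 mm high, left of the rack; the point is the centre of its floor, 2 mm above the bench
- loupe_centre (a point): black eye loupe, 35 mm thick, 41 mm high, standing on the bench in front of the rack; bystander; the point is its centre
- gauge_centre (a point): dial gauge lying on the bench in front of the rack, 100 x 60 x 20 mm; bystander; the point is its middle
- sleeve_centre (a point): small bronze-coloured sleeve, 26 mm wide, 20 mm high; bystander; the point is its centre
Mind the look-alikes: they are no part of the job. Leave any yellow look-alike of the part that bears case_b_centre alone.

How it is judged (in metres and radians):
On the way, in this order (a step that is already met when the one before it is completed fails the run):
1. the lock bar stands at the middle of its travel (0.030 to 0.060) and still, all cases on their pads (value of joint lockbar between 0.03 and 0.06 m and velocity of joint lockbar between -0.01 and 0.01 m/s and height (world z) of each of case_a_centre, case_b_centre, case_c_centre below 0.05 m), for 0.2 s.
2. the rattling case is lifted off its pad in the gripper (((distance between case_a_centre and core below 0.045 m and height (world z) of case_a_centre above 0.06 m and contact force between case_a and the fingers above 1 N) or (distance between case_b_centre and core below 0.045 m and height (world z) of case_b_centre above 0.06 m and contact force between case_b and the fingers above 1 N) or (distance between case_c_centre and core below 0.045 m and height (world z) of case_c_centre above 0.06 m and contact force between case_c and the fingers above 1 N))), for 0.2 s.
At the end, for the whole second after the job is handed in: Rattling case gripped, still, tilt under 0.25 rad, its centre within 50 mm of the tray centre (from above), 90 to 250 mm over the bench; bar at 0.030 to 0.060; quiet cases still, upright (0.15 rad), within 25 mm of their start; bystanders moved under 30 mm (((distance between case_a_centre and core below 0.045 m and horizontal distance between case_a_centre and tray_centre below 0.05 m and height (world z) of case_a_centre between 0.09 and 0.25 m and angle between case_a_centre's own z axis and vertical below 0.25 rad and contact force between case_a and the fingers above 1 N and linear speed of case_a below 0.03 m/s and distance of each of case_b_centre, case_c_centre from where it was at the start of the episode below 0.025 m and angle between each of case_b_centre, case_c_centre's own z axis and vertical below 0.15 rad and linear speed of each of case_b, case_c below 0.02 m/s) or (distance between case_b_centre and core below 0.045 m and horizontal distance between case_b_centre and tray_centre below 0.05 m and height (world z) of case_b_centre between 0.09 and 0.25 m and angle between case_b_centre's own z axis and vertical below 0.25 rad and contact force between case_b and the fingers above 1 N and linear speed of case_b below 0.03 m/s and distance of each of case_a_centre, case_c_centre from where it was at the start of the episode below 0.025 m and angle between each of case_a_centre, case_c_centre's own z axis and vertical below 0.15 rad and linear speed of each of case_a, case_c below 0.02 m/s) or (distance between case_c_centre and core below 0.045 m and horizontal distance between case_c_centre and tray_centre below 0.05 m and height (world z) of case_c_centre between 0.09 and 0.25 m and angle between case_c_centre's own z axis and vertical below 0.25 rad and contact force between case_c and the fingers above 1 N and linear speed of case_c below 0.03 m/s and distance of each of case_a_centre, case_b_centre from where it was at the start of the episode below 0.025 m and angle between each of case_a_centre, case_b_centre's own z axis and vertical below 0.15 rad and linear speed of each of case_a, case_b below 0.02 m/s)) and value of joint lockbar between 0.03 and 0.06 m and not (distance of loupe_centre from where it was at the start of the episode above 0.03 m) and not (distance of gauge_centre from where it was at the start of the episode above 0.03 m) and not (distance of sleeve_centre from where it was at the start of the episode above 0.03 m)); the arm keeps its last pose, push and grip.
It fails at once if a quiet case is shown over the tray ((horizontal distance between case_a_centre and tray_centre below 0.09 m and distance between case_a_centre and core above 0.055 m) or (horizontal distance between case_b_centre and tray_centre below 0.09 m and distance between case_b_centre and core above 0.055 m) or (horizontal distance between case_c_centre and tray_centre below 0.09 m and distance between case_c_centre and core above 0.055 m)).
It fails at once if the loupe, the dial gauge or the sleeve is moved more than 30 mm (distance of any of loupe_centre, gauge_centre, sleeve_centre from where it was at the start of the episode above 0.03 m).
It also fails if it takes over 67 s, if anything falls off the work surface, if the arm or the gripper's body presses on something with over 40 N, if the wrist force passes 120 N, or if a joint passes its speed limit or range.

## Working session

There is one attempt and no reset: what is moved stays moved. The work goes in short steps, Python scripts to look and compute and a shell command to move; the robot and the scene stay as the last step left them, time stands still between calls to the robot, and variables do not carry over. Pictures are saved under pics/ and viewed, at most 10 in all, crops included, and the job is handed in when it is done.

```bash
mkdir -p pics
cat > h.py <<'E'
import numpy as np, cv2
from scipy.spatial.transform import Rotation as R
from rig import monitor, imaging, env
def cap(n):
    s=monitor.get_state(); c=imaging.capture(n); c['state']=s
    h,w=c['pixels'].shape[:2]; f=h/2/np.tan(np.radians(c['vertical_fov'])/2)
    c['K']=np.array([[f,0,c['cx']],[0,f,c['cy']],[0,0,1.]])
    q=lambda o:R.from_quat(np.r_[o[1:],o[0]]).as_matrix()
    if 'mount' in c:
        M=np.array(c['mount']); T=q(s['eef_rot']); c['R']=T@M[:3,:3]; c['p']=np.array(s['eef_pos'])+T@M[:3,3]
    else: c['R']=q(np.array(c['orientation'])); c['p']=np.array(c['position'])
    return c
def ray(c,uv):
    u=cv2.undistortPoints(np.array([[uv]],float),c['K'],np.array(c['dist'],float))[0,0]
    return c['R']@np.array([u[0],-u[1],-1.])
def onz(c,uv,z):
    d=ray(c,uv); return c['p']+d*(z-c['p'][2])/d[2]
def proj(c,P):
    X=(np.array(P,float)-c['p'])@c['R']; X=X*[1,-1,-1]
    return cv2.projectPoints(X.reshape(1,3),np.zeros(3),np.zeros(3),c['K'],np.array(c['dist'],float))[0].ravel()
def save(c,f): cv2.imwrite('pics/'+f,c['pixels'][:,:,::-1])
E
python3 - <<'E'
from h import *
import pickle
for n in ['top','side','wrist']:
    c=cap(n); save(c,n+'0.png'); pickle.dump(c,open(n+'0.pkl','wb'))
    print(n,c['p'].round(),c['R'].round(2).tolist(),c['dist'])
s=monitor.get_state(); print(s)
E
```

```text
top [ 438.  103. 1132.] [[0.01, 0.99, -0.12], [-1.0, 0.02, 0.02], [0.03, 0.12, 0.99]] [0.01086971 0.         0.         0.         0.        ]
side [   2. -702.  427.] [[0.82, 0.18, -0.54], [-0.57, 0.29, -0.77], [0.02, 0.94, 0.34]] [-0.01117303  0.          0.          0.          0.        ]
wrist [148. 663. 384.] [[0.34, -0.89, -0.3], [0.94, 0.32, 0.11], [-0.0, -0.32, 0.95]] [0.01637519 0.         0.         0.         0.        ]
{'time': 0.15, 'qpos': array([ 1.18909964e+00,  2.64583809e-01,  1.60501463e+00, -3.02532632e-05,
        1.27367037e+00, -3.68948615e-02]), 'qd': array([-0.00020092, -0.001453  , -0.00383016, -0.00071186, -0.00013867,
        0.00035825]), 'joint_efforts': array([-2.32372686e-04, -5.02849174e+01, -3.57468367e+01,  7.29554915e-02,
        2.48325145e-02, -9.61902242e-05]), 'eef_pos': array([227.98586498, 634.82498309, 262.69613423]), 'eef_rot': array([-1.59984225e-04,  1.71543727e-01,  9.85176150e-01, -8.22795205e-04]), 'wrist_force': array([ 0.13328628, -0.56679109,  0.37557545]), 'wrist_torque': array([-0.07230198,  0.01159727, -0.05542615]), 'grasp_force': 0.0, 'gripper_width': 88.23923311333643}
```

View pics/top0.png

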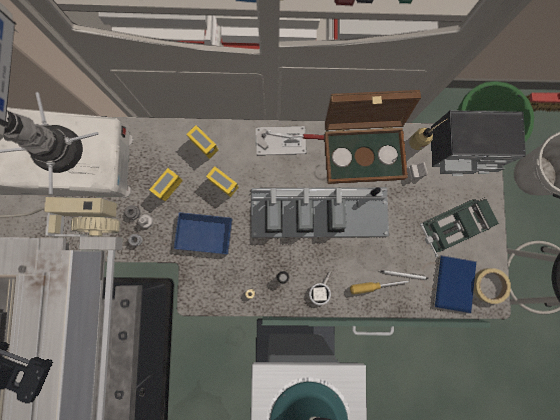

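View pics/side0.png

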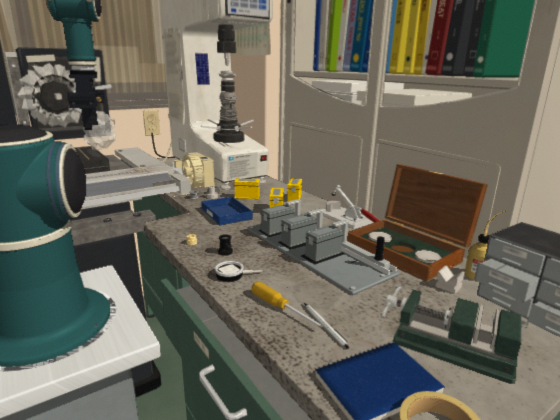

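The top view shows three grey cases at about (273,213), (305,213) and (337,213). The black grip is at (376,192) and the blue tray at (202,234). The blue pad at (456,284) is a notebook, not the tray. The yellow boxes at (201,139), (164,183) and (221,180) are look-alikes to leave alone. Next, one enlarged crop to confirm.

Run:
```python
from h import *
import pickle
c=pickle.load(open('top0.pkl','rb')); im=c['pixels'][:,:,::-1]
cv2.imwrite('pics/crop.png',cv2.resize(im[175:305,165:400],None,fx=3.4,fy=3.4,interpolation=cv2.INTER_CUBIC))
hsv=cv2.cvtColor(im,cv2.COLOR_BGR2HSV)
m=cv2.inRange(hsv,(105,90,30),(125,255,255)); m[:, :160]=0; m[:,240:]=0; m[:200]=0;m[270:]=0
ct=max(cv2.findContours(m,0,2)[0],key=cv2.contourArea); r=cv2.minAreaRect(ct); print('tray px',r, onz(c,r[0],26))
for p in cv2.boxPoints(r): print(onz(c,p,26).round())
m=cv2.inRange(im,(0,0,0),(35,35,35)); m[:185]=0;m[200:]=0;m[:,:365]=0;m[:,390:]=0
ct=max(cv2.findContours(m,0,2)[0],key=cv2.contourArea); print('grip',ct.reshape(-1,2).tolist())
# rack corners guess
for p in [(250,190),(386,189),(388,237),(252,237)]: print(p,onz(c,p,8).round())
```

```text
tray px ((202.66847229003906, 233.14932250976562), (53.598609924316406, 35.64516830444336), 6.009005546569824) [511.27240221 305.85354899  26.        ]
[468. 384.  26.]
[569. 378.  26.]
[555. 227.  26.]
[454. 234.  26.]
grip [[376, 188], [374, 190], [373, 190], [372, 191], [371, 191], [371, 193], [372, 194], [372, 195], [374, 195], [377, 192], [378, 192], [375, 189], [376, 188], [377, 188]]
(250, 190) [640. 176.   8.]
(386, 189) [ 650. -223.    8.]
(388, 237) [ 509. -226.    8.]
(252, 237) [503. 168.   8.]
```

View pics/crop.png

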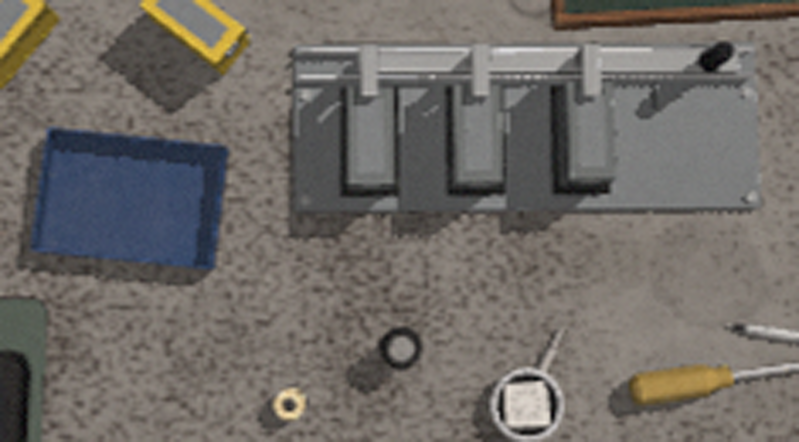

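The crop confirms the scene. The cases sit under steel tabs at crop (370,135), (480,135) and (590,135), the grip is at (715,55) and the tray at (130,198). The loupe is at (400,347), the sleeve at (289,403) and the gauge at (527,403). I'll move over the rack for a closer look.

```bash
python3 -m crank '[[[-0.1,-0.09,-0.01],[0,0,-0.012]],[[-0.2,-0.19,-0.02],[0,0,-0.024]],[[-0.3,-0.28,-0.03],[0,0,-0.036]],[[-0.4,-0.38,-0.04],[0,0,-0.048]],[[-0.5,-0.47,-0.05],[0,0,-0.06]],[[-0.6,-0.56,-0.06],[0,0,-0.072]],[[-0.7,-0.66,-0.07],[0,0,-0.084]],[[-0.8,-0.75,-0.08],[0,0,-0.096]],[[-0.9,-0.85,-0.09],[0,0,-0.108]],[[-1,-0.94,-0.1],[0,0,-0.117]]]' -1
python3 -m crank '[[[-0.04,-0.1,-0.01],[0,0,0]],[[-0.08,-0.2,-0.02],[0,0,0]],[[-0.12,-0.3,-0.03],[0,0,0]],[[-0.16,-0.4,-0.04],[0,0,0]],[[-0.2,-0.5,-0.05],[0,0,0]],[[-0.24,-0.6,-0.06],[0,0,0]],[[-0.28,-0.7,-0.07],[0,0,0]],[[-0.32,-0.8,-0.08],[0,0,0]],[[-0.36,-0.9,-0.09],[0,0,0]],[[-0.4,-1,-0.1],[0,0,0]]]'
```

```text
time: 1.15
eef_pos: [303.1, 487.6, 275.3]
eef_rot: [-0.0, -0.012, 1.0, -0.0]
wrist_force: [-0.1, -0.8, -0.4]
gripper_width: 88.1
grasp_force: 0.0
time: 2.15
eef_pos: [354.1, 368.7, 287.9]
eef_rot: [0.0, -0.011, 1.0, 0.0]
wrist_force: [-0.5, -0.5, -0.9]
gripper_width: 87.9
grasp_force: 0.0
```

```bash
python3 -m crank '[[[-0.05,-0.1,0],[0,0,0]],[[-0.09,-0.2,0],[0,0,0]],[[-0.14,-0.3,0],[0,0,0]],[[-0.18,-0.4,0],[0,0,0]],[[-0.23,-0.5,0],[0,0,0]],[[-0.28,-0.6,0],[0,0,0]],[[-0.32,-0.7,0],[0,0,0]],[[-0.37,-0.8,0],[0,0,0]],[[-0.41,-0.9,0],[0,0,0]],[[-0.46,-1,0],[0,0,0]]]'
python3 -m crank '[[[-0.05,-0.1,0],[0,0,0]],[[-0.09,-0.2,0],[0,0,0]],[[-0.14,-0.3,0],[0,0,0]],[[-0.18,-0.4,0],[0,0,0]],[[-0.23,-0.5,0],[0,0,0]],[[-0.28,-0.6,0],[0,0,0]],[[-0.32,-0.7,0],[0,0,0]],[[-0.37,-0.8,0],[0,0,0]],[[-0.41,-0.9,0],[0,0,0]],[[-0.46,-1,0],[0,0,0]]]'
python3 -m crank '[[[-0.05,-0.1,0],[0,0,0]],[[-0.09,-0.2,0],[0,0,0]],[[-0.14,-0.3,0],[0,0,0]],[[-0.18,-0.4,0],[0,0,0]],[[-0.23,-0.5,0],[0,0,0]],[[-0.28,-0.6,0],[0,0,0]],[[-0.32,-0.7,0],[0,0,0]],[[-0.41,-0.85,0],[0,0,0]],[[-0.46,-1,0],[0,0,0]],[[-0.46,-1,0],[0,0,0]]]'
python3 - <<'E'
from h import *
import pickle
c=cap('wrist'); save(c,'w1.png'); pickle.dump(c,open('w1.pkl','wb')); print(c['state']['eef_pos'],c['state']['qpos'])
E
```

```text
time: 3.15
eef_pos: [412.0, 250.0, 287.7]
eef_rot: [-0.0, -0.011, 1.0, 0.0]
wrist_force: [0.1, 0.2, 0.4]
gripper_width: 88.0
grasp_force: 0.0
time: 4.15
eef_pos: [469.9, 131.2, 287.7]
eef_rot: [-0.0, -0.011, 1.0, 0.0]
wrist_force: [0.3, -0.0, -0.1]
gripper_width: 88.1
grasp_force: 0.0
time: 5.15
eef_pos: [528.3, 11.5, 287.6]
eef_rot: [0.0, -0.01, 1.0, -0.0]
wrist_force: [-0.1, 0.2, -0.9]
gripper_width: 88.1
grasp_force: 0.0
[528.25123618  11.50165572 287.63473111] [-2.49780884e-02 -2.96298179e-02  1.88566877e+00 -6.89526067e-04
  1.28542816e+00 -1.61629222e+00]
```

View pics/w1.png

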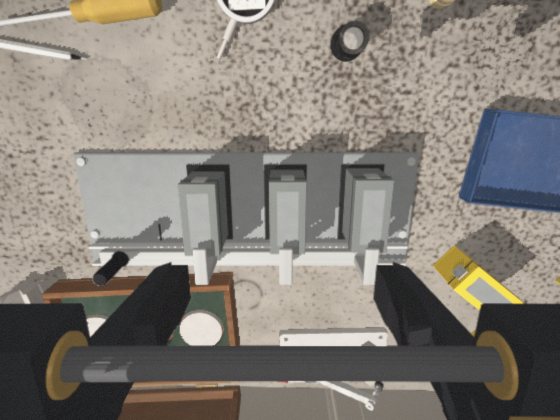

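The wrist view has +x pointing down and −y pointing left. The cases sit at about (200,215), (287,212) and (370,212), the grip at (112,267), the index line at (160,231) and the plate's front edge runs (76,153) to (422,152).

Run:
```python
from h import *
import pickle
c=pickle.load(open('w1.pkl','rb')); t=pickle.load(open('top0.pkl','rb'))
im=c['pixels'][:,:,::-1]; g=cv2.cvtColor(im,cv2.COLOR_BGR2GRAY)
print('plate',[onz(c,p,8).round(1)[:2].tolist() for p in [(76,153),(422,152)]])
for n,(a,b) in dict(r=((181,184),(219,184)),m=((270,182),(305,182)),l=((350,183),(391,183))).items(): print(n,'front top',onz(c,a,70).round(1),onz(c,b,70).round(1))
print('index',onz(c,(160,224),8).round(1),onz(c,(161,240),8).round(1))
hsv=cv2.cvtColor(im,cv2.COLOR_BGR2HSV)
m=(g<50).astype('uint8')*255; m[:245]=0;m[290:]=0;m[:,:85]=0;m[:,132:]=0
ct=max(cv2.findContours(m,0,2)[0],key=cv2.contourArea); r=cv2.minAreaRect(ct); print('grip',r,cv2.boxPoints(r).round().tolist())
# enlarge crop for edges
cv2.imwrite('pics/w1c.png',cv2.resize(im[145:295,75:425],None,fx=2.28,fy=2.28,interpolation=cv2.INTER_CUBIC))
# triangulate grip top: wrist lower-left end, top-cam upper-right end
def tri(c1,p1,c2,p2):
    d1=ray(c1,p1);d2=ray(c2,p2);A=np.c_[d1,-d2];s=np.linalg.lstsq(A,c2['p']-c1['p'],rcond=None)[0]
    return (c1['p']+d1*s[0]).round(1),(c2['p']+d2*s[1]).round(1)
for y,x in [(0,0)]: pass
for z in (78,27): print(z,[onz(c,p,z).round(1)[:2].tolist() for p in cv2.boxPoints(r)])
print('cam',c['p'])
```

```text
plate [[511.8, -225.7], [502.1, 171.7]]
r front top [530.  -90.1  70. ] [529.2 -52.   70. ]
m front top [526.   -0.8  70. ] [525.3  34.3  70. ]
l front top [525.4  79.4  70. ] [524.5 120.5  70. ]
index [ 597.1 -137.8    8. ] [ 618.5 -138.5    8. ]
grip ((112.49781799316406, 265.9189758300781), (14.213391304016113, 34.425445556640625), 43.45184326171875) [[96.0, 274.0], [119.0, 249.0], [129.0, 258.0], [106.0, 283.0]]
78 [[628.3, -185.7], [598.5, -157.0], [609.6, -147.6], [639.9, -176.5]]
27 [[656.7, -215.8], [622.4, -182.5], [635.2, -171.8], [670.2, -205.1]]
cam [443.49338433   9.39394835 409.51727749]
```

View pics/w1c.png

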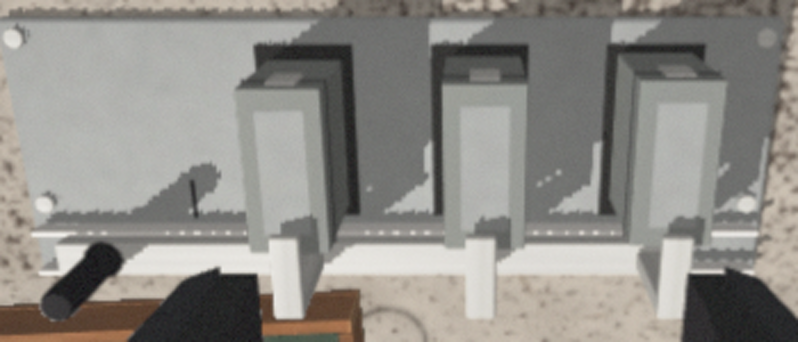

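Run:
```python
from h import *
import pickle
c=pickle.load(open('w1.pkl','rb')); t=pickle.load(open('top0.pkl','rb'))
P=lambda x,y:(75+x/2.28,145+y/2.28)
print('grip top',onz(c,P(58,301),78).round(1),'bottom',onz(c,P(106,255),29).round(1))
print('topcam top',onz(t,(165+720/3.4,175+49/3.4),78).round(1),'bot',onz(t,(165+708/3.4,175+65/3.4),27).round(1))
u=np.array([np.cos(.0244),np.sin(.0244)])  # rack x dir
for n,a,b,y in (('r',236,320,88),('m',442,527,82),('l',637,726,80)):
    f=(onz(c,P(a,y),70)+onz(c,P(b,y),70))/2; print(n,f.round(1),'centre',(f[:2]+40*u).round(1))
for n,a,b,y in (('r',569,612,185),('m',454,501,186),('l',345,392,186)): pass
s=c['state'];print(R.from_quat(np.r_[s['eef_rot'][1:],s['eef_rot'][0]]).as_matrix().round(4).tolist())
```

```text
grip top [ 632.4 -181.1   78. ] bottom [ 632.4 -180.2   29. ]
topcam top [ 635.3 -177.3   78. ] bot [ 630.8 -180.3   27. ]
r [529.2 -74.1  70. ] centre [569.2 -73.2]
m [524.6  16.7  70. ] centre [564.6  17.7]
l [521.9 103.   70. ] centre [561.9 104. ]
[[-0.9998, -0.0207, 0.0001], [-0.0207, 0.9998, -0.0007], [-0.0001, -0.0007, -1.0]]
```

```bash
python3 -m crank '[[[-0.04,-0.08,0],[0,0,0]],[[-0.08,-0.16,0],[0,0,0]],[[-0.13,-0.24,0],[0,0,0]],[[-0.17,-0.32,0],[0,0,0]],[[-0.21,-0.4,0],[0,0,0]],[[-0.25,-0.49,0],[0,0,0]],[[-0.29,-0.57,0],[0,0,0]],[[-0.34,-0.65,0],[0,0,0]],[[-0.38,-0.73,0],[0,0,0]],[[-0.42,-0.81,0],[0,0,0]]]' -0.4
python3 -m crank '[[[-0.04,-0.08,0.04],[0,0,0]],[[-0.08,-0.16,0.12],[0,0,0]],[[-0.13,-0.24,0.2],[0,0,0]],[[-0.17,-0.32,0.3],[0,0,0]],[[-0.21,-0.4,0.4],[0,0,0]],[[-0.25,-0.49,0.5],[0,0,0]],[[-0.29,-0.57,0.6],[0,0,0]],[[-0.34,-0.65,0.7],[0,0,0]],[[-0.38,-0.73,0.78],[0,0,0]],[[-0.415,-0.81,0.86],[0,0,0]]]'
python3 - <<'E'
from h import *
import pickle
c=cap('wrist'); save(c,'w2.png'); pickle.dump(c,open('w2.pkl','wb')); print(c['state']['eef_pos'],c['state']['gripper_width'])
E
```

```text
time: 6.2
eef_pos: [580.5, -83.3, 287.7]
eef_rot: [-0.0, -0.011, 1.0, 0.0]
wrist_force: [-0.4, 0.8, -0.4]
gripper_width: 61.7
grasp_force: 0.0
time: 7.2
eef_pos: [632.5, -179.3, 183.5]
eef_rot: [-0.0, -0.011, 1.0, 0.0]
wrist_force: [-0.2, -0.9, -0.1]
gripper_width: 61.7
grasp_force: 0.0
[ 632.50138392 -179.29379995  183.52275201] 61.72350316112212
```

View pics/w2.png

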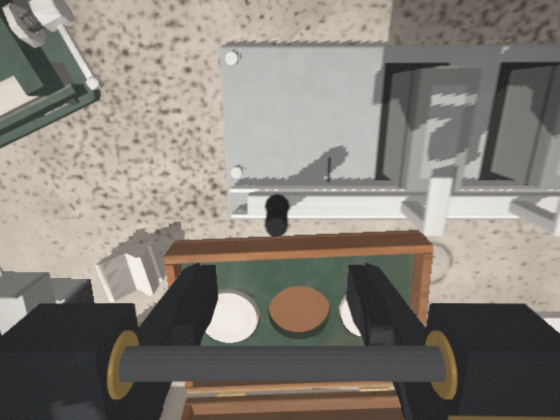

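The grip top is at (277,226), centred between the fingers (columns 207 to 357). The index line is at (329,170).

```bash
python3 - <<'E'
from h import *
import pickle
c=pickle.load(open('w2.pkl','rb'))
print('grip top',onz(c,(277,226),78).round(1),'bot',onz(c,(277,205),29).round(1),'idx',onz(c,(329,158),8).round(1),onz(c,(329,182),8).round(1))
print('plate corner',onz(c,(222,46),8).round(1))
E
python3 -m crank '[[[0,0,0.08],[0,0,0]],[[0,0,0.2],[0,0,0]],[[0,0,0.32],[0,0,0]],[[0,0,0.44],[0,0,0]],[[0,0,0.56],[0,0,0]],[[0,0,0.68],[0,0,0]],[[0,0,0.8],[0,0,0]],[[0,0,0.9],[0,0,0]],[[0,0,0.97],[0,0,0]],[[0,0,1],[0,0,0]]]'
python3 -m crank '[[[0,0,0],[0,0,0]],[[0,0,0],[0,0,0]],[[0,0,0],[0,0,0]],[[0,0,0],[0,0,0]],[[0,0,0],[0,0,0]],[[0,0,0],[0,0,0]],[[0,0,0],[0,0,0]],[[0,0,0],[0,0,0]],[[0,0,0],[0,0,0]],[[0,0,0],[0,0,0]]]' 1 10
```

```text
grip top [ 634.5 -182.9   78. ] bot [ 634.4 -183.6   29. ] idx [ 597.7 -139.9    8. ] [ 618.8 -138.4    8. ]
plate corner [ 512.9 -228.8    8. ]
time: 8.25
eef_pos: [631.4, -178.4, 63.1]
eef_rot: [-0.001, -0.011, 1.0, 0.0]
wrist_force: [0.5, 0.4, -0.5]
gripper_width: 61.5
grasp_force: 0.0
time: 9.25
eef_pos: [632.4, -178.8, 65.0]
eef_rot: [0.0, -0.011, 1.0, -0.0]
wrist_force: [-0.0, -2.4, 4.2]
gripper_width: 16.5
grasp_force: 10.0
```

```bash
python3 -m crank '[[[0,0.03,0],[0,0,0]],[[0,0.07,0],[0,0,0]],[[0,0.12,0],[0,0,0]],[[0,0.17,0],[0,0,0]],[[0,0.22,0],[0,0,0]],[[0,0.27,0],[0,0,0]],[[0,0.32,0],[0,0,0]],[[0,0.35,0],[0,0,0]],[[0,0.37,0],[0,0,0]],[[0,0.37,0],[0,0,0]]]'
python3 -m crank '[[[0,0,0],[0,0,0]],[[0,0,0],[0,0,0]],[[0,0,0],[0,0,0]],[[0,0,0],[0,0,0]],[[0,0,0],[0,0,0]],[[0,0,0],[0,0,0]],[[0,0,0],[0,0,0]],[[0,0,0],[0,0,0]],[[0,0,0],[0,0,0]],[[0,0,0],[0,0,0]]]' -0.4
python3 - <<'E'
from h import *
import pickle
c=cap('wrist'); save(c,'w3.png'); pickle.dump(c,open('w3.pkl','wb')); print(c['state']['eef_pos'],c['state']['gripper_width'])
t=cap('top'); pickle.dump(t,open('t3.pkl','wb'))
E
```

```text
time: 10.25
eef_pos: [631.4, -133.0, 65.0]
eef_rot: [0.0, -0.012, 1.0, 0.0]
wrist_force: [0.2, -0.1, 6.3]
gripper_width: 17.0
grasp_force: 10.0
time: 11.25
eef_pos: [631.1, -134.2, 64.6]
eef_rot: [0.0, -0.011, 1.0, -0.0]
wrist_force: [-0.8, 0.9, 1.4]
gripper_width: 61.8
grasp_force: 0.0
[ 631.05694855 -134.21850872   64.55897067] 61.841127000011646
```

```bash
python3 -m crank '[[[0,0,-0.1],[0,0,0]],[[0,0,-0.25],[0,0,0]],[[0,0,-0.4],[0,0,0]],[[0,0,-0.55],[0,0,0]],[[0.08,0.08,-0.7],[0,0,0]],[[0.18,0.18,-0.8],[0,0,0]],[[0.3,0.3,-0.9],[0,0,0]],[[0.42,0.42,-0.97],[0,0,0]],[[0.5,0.52,-1],[0,0,0]],[[0.5,0.52,-1],[0,0,0]]]'
python3 - <<'E'
from h import *
import pickle
c=cap('wrist'); save(c,'w4.png'); pickle.dump(c,open('w4.pkl','wb')); print(c['state']['eef_pos'],c['state']['gripper_width'])
E
```

```text
time: 12.35
eef_pos: [569.1, -72.0, 185.7]
eef_rot: [0.001, -0.012, 1.0, 0.0]
wrist_force: [-0.1, -0.9, -0.6]
gripper_width: 61.7
grasp_force: 0.0
[569.07791673 -71.99723773 185.72337177] 61.66216915493642
```

View pics/w4.png

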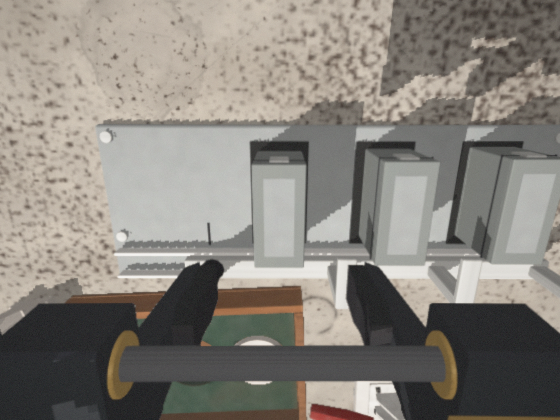

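The bar is open: the grip at (212,270) is in line with the index line at (209,233), and the tabs stand in the gaps. The right case's top spans (253,163) to (305,266).

Run:
```python
from h import *
import pickle
c=pickle.load(open('w4.pkl','rb'))
for p in [(253,163),(305,163),(305,266),(253,266),(377,164),(435,163),(430,263),(380,263)]: print(p,onz(c,p,70).round(1)[:2])
print('grip',onz(c,(212,268),78).round(1),'idx',onz(c,(209,233),8).round(1))
```

```text
(253, 163) [529.1 -93.2]
(305, 163) [528.2 -57.3]
(305, 266) [607.3 -53.7]
(253, 266) [608.2 -93.3]
(377, 164) [527.8  -7.7]
(435, 163) [526.2  31.9]
(430, 263) [602.3  40.9]
(380, 263) [603.3   3.1]
grip [ 606.4 -123.    78. ] idx [ 607.4 -139.1    8. ]
```

```bash
python3 - <<'E'
from h import *
import pickle
c=pickle.load(open('w4.pkl','rb'))
print(proj(c,(632,-135,78)),proj(c,(632,-135,29)))
# tab tops z=81: tabs at px
for p in [(334,305),(347,305),(458,300),(480,300)]: print(p,onz(c,p,81).round(1)[:2])
t0=pickle.load(open('top0.pkl','rb'));t=pickle.load(open('t3.pkl','rb'))
for p in [(632,-180,78),(632,-135,78)]: print(proj(t,p))
# tab shift in top cam not visible (arm above)
E
python3 - <<'E'
from h import *
c=cap('side'); save(c,'s5.png')
print(proj(c,(632,-135,78)),proj(c,(632,-135,29)),proj(c,(618,-138.5,8)))
E
```

```text
[197.45348287 297.82463042] [210.08261315 267.46585915]
(334, 305) [633.9 -31.2]
(347, 305) [633.6 -21.4]
(458, 300) [627.   61.3]
(480, 300) [626.5  77.6]
[377.76697621 190.59262532]
[361.52409298 190.32787571]
[362.78805534 229.28069123] [360.87143848 248.9301219 ] [356.82874961 259.24184295]
```

```bash
python3 -m crank '[[[0.02,-0.02,0.06],[0,0,0]],[[0.02,-0.02,0.16],[0,0,0]],[[0.02,-0.02,0.28],[0,0,0]],[[0.02,-0.02,0.4],[0,0,0]],[[0.02,-0.02,0.52],[0,0,0]],[[0.02,-0.02,0.64],[0,0,0]],[[0.02,-0.02,0.74],[0,0,0]],[[0.02,-0.02,0.82],[0,0,0]],[[0.02,-0.02,0.88],[0,0,0]],[[0.02,-0.02,0.92],[0,0,0]]]'
python3 -m crank '[[[0,0,0.06],[0,0,0]],[[0,0,0.12],[0,0,0]],[[0,0,0.17],[0,0,0]],[[0,0,0.2],[0,0,0]],[[0,0,0.22],[0,0,0]],[[0,0,0.22],[0,0,0]],[[0,0,0.22],[0,0,0]],[[0,0,0.22],[0,0,0]],[[0,0,0.22],[0,0,0]],[[0,0,0.22],[0,0,0]]]'
python3 -m crank '[[[0,0,0],[0,0,0]],[[0,0,0],[0,0,0]],[[0,0,0],[0,0,0]],[[0,0,0],[0,0,0]],[[0,0,0],[0,0,0]],[[0,0,0],[0,0,0]],[[0,0,0],[0,0,0]],[[0,0,0],[0,0,0]],[[0,0,0],[0,0,0]],[[0,0,0],[0,0,0]]]' 1 30
```

```text
time: 13.45
eef_pos: [567.2, -75.6, 73.5]
eef_rot: [-0.0, -0.011, 1.0, 0.0]
wrist_force: [0.2, -0.4, -0.0]
gripper_width: 61.8
grasp_force: 0.0
time: 14.45
eef_pos: [567.4, -75.6, 47.9]
eef_rot: [0.0, -0.011, 1.0, -0.0]
wrist_force: [0.5, 0.4, -0.4]
gripper_width: 61.5
grasp_force: 0.0
time: 15.45
eef_pos: [567.2, -75.4, 47.7]
eef_rot: [-0.0, -0.011, 1.0, 0.0]
wrist_force: [-0.4, 2.9, 2.0]
gripper_width: 37.8
grasp_force: 30.0
```

```bash
cat > feel.py <<'E'
from h import *
A=[]
for i in range(5):
    imaging.capture('side'); s=monitor.get_state(); A.append(np.r_[s['wrist_force'],s['wrist_torque']])
A=np.array(A); print('mean',A.mean(0).round(3),'sd',A.std(0).round(3),s['time'],s['grasp_force'])
E
python3 -m crank '[[[0,0,-0.04],[0,0,0]],[[0,0,-0.1],[0,0,0]],[[0,0,-0.2],[0,0,0]],[[0,0,-0.3],[0,0,0]],[[0,0,-0.4],[0,0,0]],[[0,0,-0.5],[0,0,0]],[[0,0,-0.6],[0,0,0]],[[0,0,-0.66],[0,0,0]],[[0,0,-0.7],[0,0,0]],[[0,0,-0.7],[0,0,0]]]'
python3 feel.py
python3 -m crank '[[[0,0,0],[0,0.02,0]],[[0,0,0],[0,0.05,0]],[[0,0,0],[0,0.08,0]],[[0,0,0],[0,0.08,0]],[[0,0,0],[0,0.08,0]],[[0,0,0],[0,0.08,0]],[[0,0,0],[0,0.05,0]],[[0,0,0],[0,0.02,0]],[[0,0,0],[0,0,0]],[[0,0,0],[0,0,0]]]'
python3 feel.py
python3 -m crank '[[[0,0,0],[0,-0.02,0]],[[0,0,0],[0,-0.05,0]],[[0,0,0],[0,-0.08,0]],[[0,0,0],[0,-0.08,0]],[[0,0,0],[0,-0.08,0]],[[0,0,0],[0,-0.08,0]],[[0,0,0],[0,-0.05,0]],[[0,0,0],[0,-0.02,0]],[[0,0,0],[0,0,0]],[[0,0,0],[0,0,0]]]'
python3 feel.py
```

```text
time: 16.45
eef_pos: [567.7, -75.7, 132.6]
eef_rot: [0.001, -0.011, 1.0, -0.0]
wrist_force: [1.1, 0.1, -5.1]
gripper_width: 37.6
grasp_force: 30.0
mean [-0.344  0.109 -5.052  0.036  0.011  0.024] sd [0.382 0.345 0.8   0.022 0.017 0.017] 16.7 29.999427320435643
time: 17.7
eef_pos: [564.6, -75.5, 132.0]
eef_rot: [0.0, -0.011, 1.0, 0.0]
wrist_force: [-0.8, 0.2, -4.6]
gripper_width: 37.8
grasp_force: 30.0
mean [ 0.203 -0.09  -4.755  0.027  0.039 -0.02 ] sd [0.118 0.31  0.408 0.028 0.032 0.016] 17.95 29.999442687258124
time: 18.95
eef_pos: [570.8, -75.8, 132.5]
eef_rot: [0.001, -0.012, 1.0, -0.0]
wrist_force: [-0.0, 0.3, -5.0]
gripper_width: 37.7
grasp_force: 30.0
mean [ 0.174 -0.121 -4.96   0.047 -0.006  0.007] sd [0.428 0.268 0.623 0.046 0.04  0.014] 19.2 29.99958112835884
```

```bash
sed -i 's/range(5)/range(12)/' feel.py
python3 feel.py
python3 -m crank '[[[0,0,0],[0,0.03,0]],[[0,0,0],[0,0.07,0]],[[0,0,0],[0,0.1,0]],[[0,0,0],[0,0.1,0]],[[0,0,0],[0,0.1,0]],[[0,0,0],[0,0.1,0]],[[0,0,0],[0,0.07,0]],[[0,0,0],[0,0.03,0]],[[0,0,0],[0,0,0]],[[0,0,0],[0,0,0]]]'
python3 feel.py
```

```text
mean [-0.196  0.133 -4.75   0.054 -0.011  0.014] sd [0.479 0.645 0.506 0.022 0.029 0.031] 19.8 29.999539176933467
time: 20.8
eef_pos: [563.7, -75.4, 132.1]
eef_rot: [-0.0, -0.011, 1.0, 0.0]
wrist_force: [-0.8, 0.0, -5.3]
gripper_width: 37.9
grasp_force: 30.0
mean [-2.000e-02 -6.200e-02 -5.016e+00  2.300e-02  1.200e-02 -3.000e-03] sd [0.429 0.362 0.333 0.034 0.025 0.025] 21.4 29.999587568454444
```

The right case shows a torque swing of about 0.025 N·m between tilts. A loose core would give about 0.115 N·m, so this case is quiet. I'll put it back and go to the middle one.

```bash
python3 -m crank '[[[0,0,0.08],[0,0,0]],[[0,0,0.18],[0,0,0]],[[0,0,0.3],[0,0,0]],[[0,0,0.42],[0,0,0]],[[0,0,0.53],[0,0,0]],[[0,0,0.6],[0,0,0]],[[0,0,0.65],[0,0,0]],[[0,0,0.68],[0,0,0]],[[0,0,0.7],[0,0,0]],[[0,0,0.7],[0,0,0]]]'
python3 -m crank '[[[0,0,0],[0,0,0]],[[0,0,0],[0,0,0]],[[0,0,0],[0,0,0]],[[0,0,0],[0,0,0]],[[0,0,0],[0,0,0]],[[0,0,-0.04],[0,0,0]],[[0,0,-0.14],[0,0,0]],[[0,0,-0.28],[0,0,0]],[[0,0,-0.46],[0,0,0]],[[0,0,-0.6],[0,0,0]]]' -0.4
python3 -m crank '[[[0,0.06,-0.1],[0,0,0]],[[0,0.16,-0.1],[0,0,0]],[[0,0.28,-0.1],[0,0,0]],[[0,0.4,-0.1],[0,0,0]],[[0,0.52,-0.1],[0,0,0]],[[0,0.64,-0.1],[0,0,0]],[[0,0.72,-0.1],[0,0,0]],[[0,0.76,-0.1],[0,0,0]],[[0,0.76,0],[0,0,0]],[[0,0.76,0.1],[0,0,0]]]'
python3 - <<'E'
from h import *
import pickle
c=cap('wrist'); save(c,'w6.png'); pickle.dump(c,open('w6.pkl','wb')); print(c['state']['eef_pos'],c['state']['gripper_width'])
E
```

```text
time: 22.4
eef_pos: [567.8, -75.7, 48.1]
eef_rot: [0.0, -0.011, 1.0, -0.0]
wrist_force: [0.3, -0.2, -4.5]
gripper_width: 37.9
grasp_force: 30.0
time: 23.4
eef_pos: [567.9, -75.7, 121.9]
eef_rot: [0.001, -0.011, 1.0, -0.0]
wrist_force: [0.2, -0.3, 0.9]
gripper_width: 61.6
grasp_force: 0.0
time: 24.4
eef_pos: [565.5, 15.5, 107.1]
eef_rot: [0.0, -0.012, 1.0, -0.0]
wrist_force: [0.2, 0.3, 0.7]
gripper_width: 61.6
grasp_force: 0.0
[565.47242854  15.48890694 107.10233459] 61.61743990688364
```

View pics/w6.png

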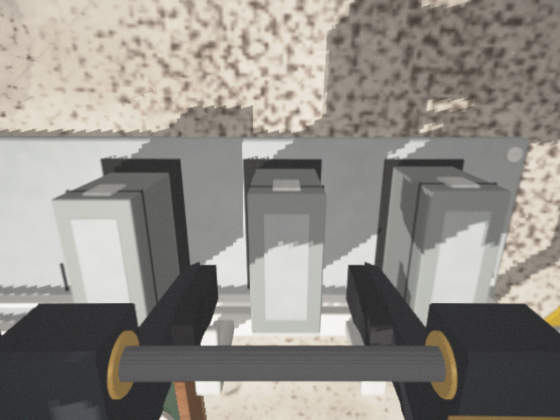

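The right case stands back upright on its pad, and the middle case at (286,250) is centred between the fingers.

```bash
python3 -m crank '[[[0,0,0.05],[0,0,0]],[[0,0,0.12],[0,0,0]],[[0,0,0.2],[0,0,0]],[[0,0,0.28],[0,0,0]],[[0,0,0.36],[0,0,0]],[[0,0,0.42],[0,0,0]],[[0,0,0.46],[0,0,0]],[[0,0,0.48],[0,0,0]],[[0,0,0.48],[0,0,0]],[[0,0,0.48],[0,0,0]]]'
python3 -m crank '[[[0,0,0],[0,0,0]],[[0,0,0],[0,0,0]],[[0,0,0],[0,0,0]],[[0,0,0],[0,0,0]],[[0,0,0],[0,0,0]],[[0,0,0],[0,0,0]],[[0,0,-0.04],[0,0,0]],[[0,0,-0.1],[0,0,0]],[[0,0,-0.2],[0,0,0]],[[0,0,-0.3],[0,0,0]]]' 1 30
python3 -m crank '[[[0,0,-0.12],[0,0.03,0]],[[0,0,-0.24],[0,0.07,0]],[[0,0,-0.36],[0,0.1,0]],[[0,0,-0.4],[0,0.1,0]],[[0,0,-0.4],[0,0.1,0]],[[0,0,-0.4],[0,0.1,0]],[[0,0,-0.4],[0,0.07,0]],[[0,0,-0.4],[0,0.03,0]],[[0,0,-0.4],[0,0,0]],[[0,0,-0.4],[0,0,0]]]'
python3 feel.py
python3 -m crank '[[[0,0,0],[0,-0.03,0]],[[0,0,0],[0,-0.07,0]],[[0,0,0],[0,-0.1,0]],[[0,0,0],[0,-0.1,0]],[[0,0,0],[0,-0.1,0]],[[0,0,0],[0,-0.1,0]],[[0,0,0],[0,-0.07,0]],[[0,0,0],[0,-0.03,0]],[[0,0,0],[0,0,0]],[[0,0,0],[0,0,0]]]'
python3 feel.py
```

```text
time: 25.45
eef_pos: [565.5, 15.6, 50.4]
eef_rot: [0.0, -0.011, 1.0, 0.0]
wrist_force: [0.4, -0.7, -0.2]
gripper_width: 61.5
grasp_force: 0.0
time: 26.45
eef_pos: [564.7, 15.4, 86.5]
eef_rot: [-0.001, -0.011, 1.0, -0.0]
wrist_force: [0.7, -0.2, -5.7]
gripper_width: 37.7
grasp_force: 30.1
time: 27.45
eef_pos: [560.6, 15.7, 133.1]
eef_rot: [-0.001, -0.011, 1.0, 0.0]
wrist_force: [-1.1, 0.5, -5.0]
gripper_width: 37.7
grasp_force: 30.1
mean [ 2.860e-01  1.020e-01 -5.419e+00  3.100e-02  1.000e-03 -6.000e-03] sd [0.475 0.373 0.392 0.033 0.028 0.024] 28.05 30.09534383076243
time: 29.05
eef_pos: [569.8, 15.5, 135.2]
eef_rot: [0.001, -0.011, 1.0, -0.0]
wrist_force: [0.4, -0.1, -5.9]
gripper_width: 38.0
grasp_force: 30.1
mean [-0.103 -0.165 -5.214  0.041 -0.009  0.006] sd [0.589 0.531 0.486 0.021 0.024 0.037] 29.65 30.095377983525395
```

The middle case is quiet too, with a swing of 0.01 N·m. I'll return it and try the left case.

```bash
python3 -m crank '[[[0,0,0.08],[0,0,0]],[[0,0,0.18],[0,0,0]],[[0,0,0.3],[0,0,0]],[[0,0,0.42],[0,0,0]],[[0,0,0.53],[0,0,0]],[[0,0,0.6],[0,0,0]],[[0,0,0.65],[0,0,0]],[[0,0,0.68],[0,0,0]],[[0,0,0.7],[0,0,0]],[[0,0,0.7],[0,0,0]]]'
python3 -m crank '[[[0,0,0],[0,0,0]],[[0,0,0],[0,0,0]],[[0,0,0],[0,0,0]],[[0,0,0],[0,0,0]],[[0,0,0],[0,0,0]],[[0,0,-0.04],[0,0,0]],[[0,0,-0.14],[0,0,0]],[[0,0,-0.28],[0,0,0]],[[0,0,-0.46],[0,0,0]],[[0,0,-0.6],[0,0,0]]]' -0.4
python3 -m crank '[[[0,0.06,-0.1],[0,0,0]],[[0,0.16,-0.1],[0,0,0]],[[0,0.28,-0.1],[0,0,0]],[[0,0.4,-0.1],[0,0,0]],[[0,0.52,-0.1],[0,0,0]],[[0,0.64,-0.1],[0,0,0]],[[0,0.72,-0.1],[0,0,0]],[[0,0.75,-0.1],[0,0,0]],[[0,0.75,0],[0,0,0]],[[0,0.75,0.1],[0,0,0]]]'
python3 - <<'E'
from h import *
import pickle
c=cap('wrist'); save(c,'w7.png'); pickle.dump(c,open('w7.pkl','wb')); print(c['state']['eef_pos'],c['state']['gripper_width'])
E
```

```text
time: 30.65
eef_pos: [565.8, 15.6, 50.7]
eef_rot: [0.001, -0.011, 1.0, -0.0]
wrist_force: [0.6, 0.5, -4.6]
gripper_width: 38.2
grasp_force: 30.1
time: 31.65
eef_pos: [565.9, 15.6, 124.3]
eef_rot: [0.001, -0.011, 1.0, -0.0]
wrist_force: [0.0, 1.0, -0.1]
gripper_width: 61.8
grasp_force: 0.0
time: 32.65
eef_pos: [563.4, 105.4, 109.5]
eef_rot: [0.0, -0.011, 1.0, -0.0]
wrist_force: [0.5, 0.5, -0.3]
gripper_width: 61.8
grasp_force: 0.0
[563.35189097 105.39937276 109.45073483] 61.76978246710429
```

View pics/w7.png

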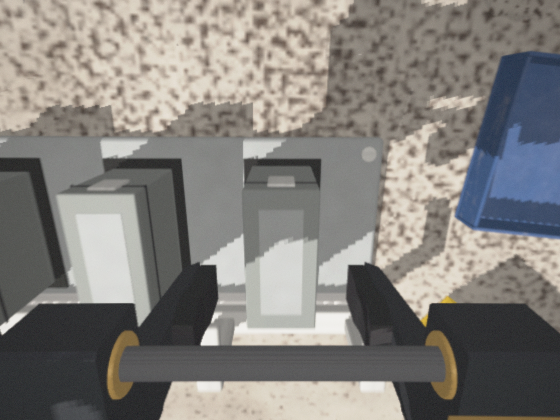

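The middle case is back on its pad (front at (62..150,190)). The left case, centred at column 281, is lined up with the fingers. I'll grip, lift and tilt it.

```bash
python3 -m crank '[[[0,0,0.05],[0,0,0]],[[0,0,0.12],[0,0,0]],[[0,0,0.2],[0,0,0]],[[0,0,0.28],[0,0,0]],[[0,0,0.36],[0,0,0]],[[0,0,0.42],[0,0,0]],[[0,0,0.47],[0,0,0]],[[0,0,0.5],[0,0,0]],[[0,0,0.5],[0,0,0]],[[0,0,0.5],[0,0,0]]]'
python3 -m crank '[[[0,0,0],[0,0,0]],[[0,0,0],[0,0,0]],[[0,0,0],[0,0,0]],[[0,0,0],[0,0,0]],[[0,0,0],[0,0,0]],[[0,0,0],[0,0,0]],[[0,0,-0.04],[0,0,0]],[[0,0,-0.1],[0,0,0]],[[0,0,-0.2],[0,0,0]],[[0,0,-0.3],[0,0,0]]]' 1 30
python3 -m crank '[[[0,0,-0.12],[0,0.03,0]],[[0,0,-0.24],[0,0.07,0]],[[0,0,-0.36],[0,0.1,0]],[[0,0,-0.4],[0,0.1,0]],[[0,0,-0.4],[0,0.1,0]],[[0,0,-0.4],[0,0.1,0]],[[0,0,-0.4],[0,0.07,0]],[[0,0,-0.4],[0,0.03,0]],[[0,0,-0.4],[0,0,0]],[[0,0,-0.4],[0,0,0]]]'
python3 feel.py
python3 -m crank '[[[0,0,0],[0,-0.03,0]],[[0,0,0],[0,-0.07,0]],[[0,0,0],[0,-0.1,0]],[[0,0,0],[0,-0.1,0]],[[0,0,0],[0,-0.1,0]],[[0,0,0],[0,-0.1,0]],[[0,0,0],[0,-0.07,0]],[[0,0,0],[0,-0.03,0]],[[0,0,0],[0,0,0]],[[0,0,0],[0,0,0]]]'
python3 feel.py
```

```text
time: 33.7
eef_pos: [563.4, 105.6, 50.3]
eef_rot: [0.0, -0.011, 1.0, 0.0]
wrist_force: [-0.1, 0.3, 1.3]
gripper_width: 61.5
grasp_force: 0.0
time: 34.7
eef_pos: [562.7, 105.6, 86.6]
eef_rot: [-0.0, -0.011, 1.0, -0.0]
wrist_force: [0.4, 0.3, -4.0]
gripper_width: 37.9
grasp_force: 30.1
time: 35.7
eef_pos: [558.6, 105.4, 133.1]
eef_rot: [-0.001, -0.012, 1.0, -0.0]
wrist_force: [-1.0, 0.3, -5.6]
gripper_width: 37.7
grasp_force: 30.1
mean [ 0.126  0.054 -4.841  0.035 -0.009  0.006] sd [0.456 0.533 0.248 0.023 0.017 0.03 ] 36.3 30.10162059101276
time: 37.3
eef_pos: [567.7, 105.7, 135.2]
eef_rot: [0.001, -0.011, 1.0, 0.0]
wrist_force: [0.5, 0.3, -5.7]
gripper_width: 38.0
grasp_force: 30.1
mean [-1.760e-01  2.020e-01 -4.785e+00  3.200e-02  9.000e-03  1.000e-03] sd [0.403 0.326 0.608 0.028 0.031 0.039] 37.9 30.101515841670334
```

The tilt readings don't separate the cases, so I'll use the jerk test and sample the force right after the stop.

```bash
cat > knock.py <<'E'
from h import *
def rd():
    s=monitor.get_state(); return np.r_[s['eef_pos'][0],s['wrist_force'],s['wrist_torque'][1]].round(2).tolist()
print(rd())
for i in range(9):
    imaging.capture('side'); print(rd())
E
python3 -m crank '[[[0.2,0,0],[0,0,0]],[[0.2,0,0],[0,0,0]],[[0.2,0,0],[0,0,0]],[[0.2,0,0],[0,0,0]],[[0,0,0],[0,0,0]],[[0,0,0],[0,0,0]],[[0,0,0],[0,0,0]],[[0,0,0],[0,0,0]],[[0.12,0,0],[0,0,0]],[[0.24,0,0],[0,0,0]]]'
python3 knock.py
python3 -m crank '[[[-0.24,0,0],[0,0,0]],[[-0.24,0,0],[0,0,0]],[[-0.24,0,0],[0,0,0]],[[-0.24,0,0],[0,0,0]],[[0,0,0],[0,0,0]],[[0,0,0],[0,0,0]],[[0,0,0],[0,0,0]],[[0,0,0],[0,0,0]],[[0,0,0],[0,0,0]],[[-0.24,0,0],[0,0,0]]]'
python3 knock.py
```

```text
time: 38.9
eef_pos: [533.5, 104.9, 133.9]
eef_rot: [-0.0, -0.011, 1.0, -0.0]
wrist_force: [-0.2, -0.1, -5.0]
gripper_width: 37.5
grasp_force: 30.1
[533.53, -0.23, -0.12, -5.0, 0.01]
[530.34, -3.85, -0.74, -5.99, 0.28]
[531.44, -0.36, 0.68, -5.66, -0.0]
[532.92, 1.33, -0.6, -4.23, -0.04]
[533.96, 0.42, 0.45, -5.55, -0.03]
[534.59, -0.71, 0.13, -5.3, -0.01]
[534.9, 0.24, -0.37, -5.18, -0.08]
[534.99, -0.13, 0.16, -4.58, -0.06]
[534.95, -0.45, 0.09, -4.72, -0.02]
[534.91, -1.21, -0.03, -5.37, -0.02]
time: 40.35
eef_pos: [560.3, 105.5, 133.2]
eef_rot: [-0.002, -0.012, 1.0, -0.0]
wrist_force: [0.0, -0.6, -5.3]
gripper_width: 37.9
grasp_force: 30.1
[560.25, 0.03, -0.65, -5.33, 0.03]
[567.89, 5.91, 0.49, -4.15, -0.45]
[567.07, 0.71, -0.68, -4.52, 0.04]
[565.28, -0.07, 0.41, -5.15, 0.07]
[563.93, -0.59, -1.09, -4.74, 0.04]
[563.07, -0.68, -0.72, -5.38, 0.03]
[562.65, -0.89, -0.07, -4.94, 0.06]
[562.48, 0.58, -0.62, -4.82, -0.02]
[562.44, -0.21, -0.18, -4.74, -0.02]
[562.49, 0.08, -0.03, -5.63, -0.02]
```

```bash
python3 -m crank '[[[0,0,0],[0,0.03,0]],[[0,0,0],[0,0.06,0]],[[0,0,0],[0,0.06,0]],[[0,0,0],[0,0.06,0]],[[0,0,0],[0,0.05,0]],[[0,0,0],[0,0.04,0]],[[0,0,0],[0,0.03,0]],[[0,0,0],[0,0.02,0]],[[0,0,0],[0,0.02,0]],[[0,0,0],[0,0.02,0]]]' | grep -E 'time|rot'
python3 feel.py
python3 -m crank '[[[0,0,0],[0,-0.03,0]],[[0,0,0],[0,-0.06,0]],[[0,0,0],[0,-0.08,0]],[[0,0,0],[0,-0.08,0]],[[0,0,0],[0,-0.07,0]],[[0,0,0],[0,-0.06,0]],[[0,0,0],[0,-0.05,0]],[[0,0,0],[0,-0.04,0]],[[0,0,0],[0,-0.04,0]],[[0,0,0],[0,-0.04,0]]]' | grep -E 'time|rot'
python3 feel.py
```

```text
time: 41.8
eef_rot: [-0.031, -0.012, 0.999, -0.0]
mean [-0.071 -0.183 -4.795  0.035 -0.084  0.012] sd [0.533 0.515 0.598 0.031 0.036 0.034] 42.4 30.10254592518322
time: 43.4
eef_rot: [0.031, -0.011, 0.999, 0.0]
mean [-0.037  0.125 -4.851  0.021  0.074 -0.   ] sd [0.724 0.474 0.41  0.027 0.023 0.037] 44.0 30.102592626353726
```

```bash
sed -i 's/range(12)/range(8)/' feel.py
python3 -m crank '[[[0,0,0],[0,-0.02,0]],[[0,0,0],[0,-0.04,0]],[[0,0,0],[0,-0.04,0]],[[0,0,0],[0,-0.04,0]],[[0,0,0],[0,-0.04,0]],[[0,0,0],[0,-0.04,0]],[[0,0,0],[0,-0.04,0]],[[0,0,0],[0,-0.04,0]],[[0,0,0],[0,-0.04,0]],[[0,0,0],[0,-0.04,0]]]' | grep -E 'time|rot'
python3 feel.py
```

```text
time: 45.0
eef_rot: [0.094, -0.011, 0.996, 0.001]
mean [-0.094  0.24  -5.016  0.028  0.218 -0.009] sd [0.579 0.533 0.537 0.029 0.039 0.028] 45.4 30.10272603482008
```

The left case's torque grows linearly with tilt: 0.079 at 3.6° and 0.218 at 10.8°. That fits a fixed core, and the jerk force matches plain inertia, so the left case is quiet. I'll put it back and give the right case the same static tilt test.

```bash
python3 -m crank '[[[0,0,0],[0,0.03,0]],[[0,0,0],[0,0.06,0]],[[0,0,0],[0,0.06,0]],[[0.02,0,0.1],[0,0.06,0]],[[0.045,0,0.24],[0,0.06,0]],[[0.07,0,0.37],[0,0.06,0]],[[0.095,0,0.5],[0,0.06,0]],[[0.115,0,0.6],[0,0.06,0]],[[0.126,0,0.66],[0,0.06,0]],[[0.131,0,0.688],[0,0.06,0]]]'
python3 -m crank '[[[0,0,0],[0,0,0]],[[0,0,0],[0,0,0]],[[0,0,0],[0,0,0]],[[0,0,0],[0,0,0]],[[0,0,-0.06],[0,0,0]],[[0,0,-0.2],[0,0,0]],[[0,0,-0.38],[0,0,0]],[[0,0,-0.55],[0,0,0]],[[0,-0.21,-0.62],[0,0,0]],[[0,-0.51,-0.62],[0,0,0]]]' -0.4
python3 -m crank '[[[0,-0.3,0],[0,0,0]],[[0,-0.6,0],[0,0,0]],[[0,-0.85,0],[0,0,0]],[[0,-0.96,0],[0,0,0]],[[0,-1,0],[0,0,0]],[[0,-1,0.1],[0,0,0]],[[0,-1,0.25],[0,0,0]],[[0,-1,0.4],[0,0,0]],[[0,-1,0.52],[0,0,0]],[[0,-1,0.6],[0,0,0]]]'
```

```text
time: 46.4
eef_pos: [562.1, 105.5, 50.4]
eef_rot: [-0.002, -0.011, 1.0, -0.0]
wrist_force: [-13.7, -1.2, 25.4]
gripper_width: 37.7
grasp_force: 30.0
time: 47.4
eef_pos: [566.4, 45.2, 127.5]
eef_rot: [0.003, -0.013, 1.0, 0.0]
wrist_force: [0.3, -0.3, 1.0]
gripper_width: 61.7
grasp_force: 0.0
time: 48.4
eef_pos: [566.2, -74.2, 50.4]
eef_rot: [-0.001, -0.012, 1.0, 0.0]
wrist_force: [0.3, -1.1, 0.2]
gripper_width: 61.4
grasp_force: 0.0
```

```bash
python3 -m crank '[[[0,0,0.02],[0,0,0]],[[0,0,0.03],[0,0,0]],[[0,0,0.03],[0,0,0]],[[0,0,0.03],[0,0,0]],[[0,0,0.03],[0,0,0]],[[0,0,0.03],[0,0,0]],[[0,0,0.03],[0,0,0]],[[0,0,-0.02],[0,0,0]],[[0,0,-0.1],[0,0,0]],[[0,0,-0.25],[0,0,0]]]' 1 30
python3 -m crank '[[[0,0,-0.15],[0,0,0]],[[0,0,-0.3],[0,-0.02,0]],[[0,0,-0.4],[0,-0.06,0]],[[0,0,-0.42],[0,-0.06,0]],[[0,0,-0.42],[0,-0.06,0]],[[0,0,-0.42],[0,-0.06,0]],[[0,0,-0.42],[0,-0.06,0]],[[0,0,-0.42],[0,-0.06,0]],[[0,0,-0.42],[0,-0.06,0]],[[0,0,-0.42],[0,-0.06,0]]]'
python3 feel.py
```

```text
time: 49.4
eef_pos: [565.1, -75.3, 81.2]
eef_rot: [-0.002, -0.011, 1.0, 0.0]
wrist_force: [-0.1, 0.5, -5.2]
gripper_width: 37.3
grasp_force: 30.0
time: 50.4
eef_pos: [567.4, -75.5, 132.4]
eef_rot: [0.094, -0.011, 0.996, 0.001]
wrist_force: [-1.1, -0.1, -5.8]
gripper_width: 37.8
grasp_force: 30.0
mean [ 3.600e-01 -6.600e-02 -4.996e+00  2.000e-02  1.980e-01  3.000e-03] sd [0.383 0.506 0.45  0.033 0.038 0.026] 50.8 29.999655643478036
```

```bash
sed -i 's/range(8)/range(11)/' feel.py
python3 -m crank '[[[0,0,0],[0,0.045,0]],[[0,0,0],[0,0.09,0]],[[0,0,0],[0,0.12,0]],[[0,0,0],[0,0.12,0]],[[0,0,0],[0,0.12,0]],[[0,0,0],[0,0.11,0]],[[0,0,0],[0,0.1,0]],[[0,0,0],[0,0.09,0]],[[0,0,0],[0,0.08,0]],[[0,0,0],[0,0.08,0]]]' | grep -E 'time|rot'
python3 feel.py
```

```text
time: 51.8
eef_rot: [-0.031, -0.011, 0.999, -0.0]
mean [ 4.00e-03 -6.80e-02 -4.92e+00  2.40e-02 -4.00e-03 -0.00e+00] sd [0.326 0.549 0.35  0.021 0.041 0.031] 52.35 29.99970072414726
```

At +3.6° the right case reads −0.004 N·m, where the quiet left case read −0.084. The core runs to the low end, so the right case is the rattler. I'll level it and carry it to the tray.

```bash
python3 -m crank '[[[0,0.02,0],[0,-0.01,0]],[[0,0.06,0],[0,-0.02,0]],[[0.01,0.12,0],[0,-0.02,0]],[[0.02,0.2,0],[0,-0.02,0]],[[0.03,0.29,0],[0,-0.02,0]],[[0.04,0.39,0],[0,-0.02,0]],[[0.05,0.49,0],[0,-0.02,0]],[[0.06,0.59,0],[0,-0.02,0]],[[0.08,0.69,0],[0,-0.02,0]],[[0.1,0.79,0],[0,-0.02,0]]]'
python3 -m crank '[[[0.01,0.1,0],[0,0,0]],[[0.02,0.2,0],[0,0,0]],[[0.03,0.3,0],[0,0,0]],[[0.04,0.4,0],[0,0,0]],[[0.05,0.5,0],[0,0,0]],[[0.06,0.6,0],[0,0,0]],[[0.07,0.7,0],[0,0,0]],[[0.08,0.8,0],[0,0,0]],[[0.09,0.9,0],[0,0,0]],[[0.1,1,0],[0,0,0]]]'
python3 -m crank '[[[0.01,0.1,0],[0,0,0]],[[0.02,0.2,0],[0,0,0]],[[0.03,0.29,0],[0,0,0]],[[0.04,0.38,0],[0,0,0]],[[0.05,0.46,0],[0,0,0]],[[0.06,0.54,0],[0,0,0]],[[0.07,0.61,0],[0,0,0]],[[0.08,0.67,0],[0,0,0]],[[0.09,0.72,0],[0,0,0]],[[0.1,0.77,0],[0,0,0]]]'
python3 -m crank '[[[0.02,0.05,0],[0,0,0]],[[0.03,0.11,0],[0,0,0]],[[0.04,0.17,0],[0,0,0]],[[0.05,0.24,0],[0,0,0]],[[0.06,0.31,0],[0,0,0]],[[0.07,0.38,0],[0,0,0]],[[0.08,0.45,0],[0,0,0]],[[0.09,0.52,0],[0,0,0]],[[0.1,0.58,0],[0,0,0]],[[0.1,0.63,0],[0,0,0]]]'
python3 -m crank '[[[0,0,0],[0,0,0]],[[0,0,0],[0,0,0]],[[0,0,0],[0,0,0]],[[0,0,0],[0,0,0]],[[0,0,0],[0,0,0]],[[0,0,0],[0,0,0]],[[0,0,0],[0,0,0]],[[0,0,0],[0,0,0]],[[0,0,0],[0,0,0]],[[0,0,0],[0,0,0]]]'
python3 - <<'E'
from h import *
t=cap('top'); save(t,'t8.png'); s=monitor.get_state(); print(s['qd'].round(3),s['time'])
E
```

```text
time: 53.35
eef_pos: [552.9, 20.1, 133.6]
eef_rot: [-0.0, -0.012, 1.0, 0.0]
wrist_force: [0.0, 1.2, -5.2]
gripper_width: 38.1
grasp_force: 30.0
time: 54.35
eef_pos: [538.3, 139.6, 133.6]
eef_rot: [-0.0, -0.011, 1.0, -0.0]
wrist_force: [0.1, 0.4, -5.4]
gripper_width: 37.7
grasp_force: 30.0
time: 55.35
eef_pos: [524.2, 231.1, 133.6]
eef_rot: [-0.0, -0.011, 1.0, -0.0]
wrist_force: [-0.6, 0.3, -5.7]
gripper_width: 38.4
grasp_force: 30.0
time: 56.35
eef_pos: [510.4, 306.7, 133.6]
eef_rot: [-0.0, -0.012, 1.0, -0.0]
wrist_force: [1.0, 0.5, -4.3]
gripper_width: 37.8
grasp_force: 30.0
time: 57.35
eef_pos: [510.6, 306.0, 133.6]
eef_rot: [0.0, -0.011, 1.0, -0.0]
wrist_force: [-0.2, -0.1, -5.1]
gripper_width: 37.9
grasp_force: 30.0
[-0.001 -0.001 -0.001 -0.001  0.001  0.001] 57.4
```

View pics/t8.png

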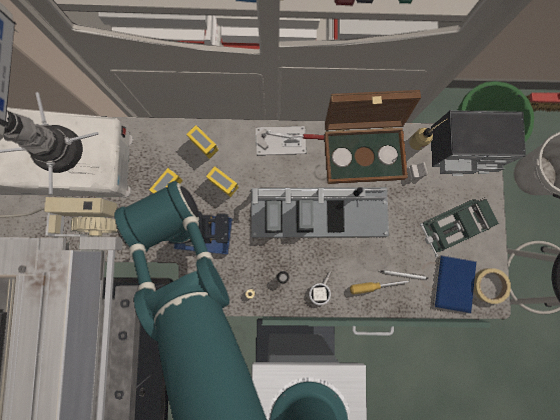

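The quiet cases stand on their pads at (273,215) and (305,215). The bar is open, with its grip at (360,191), and the bystanders haven't moved. I'm handing in.

```bash
python3 -c "
from rig import env
print(env.finish_job())"
```

```text
the job is handed in; nothing more can be done
None
```

I handed the job in at 57.4 s, holding the right-hand case upright and still over the middle of the blue tray; tilt torque picked it as the rattler (I felt no clear knock), the bar is open, the quiet cases are back on their pads, the bystanders look untouched, and no verdict was returned.

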